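# Close up the test kiln and start its firing

### The job

Start the glaze-test firing in the small bench kiln, using only light fingertip touches, nothing gripped: push the kiln door gently shut, press the vent plug in the roof fully home, tap the far one of the two square keys (it steps the programme up), then tap the round key to start. Keep to that order, do not let any key go down before door and plug are both closed, never push down the near square key, and do not pull the plug up or disturb the jar, the tile and the dish standing round the kiln.

Things in the scene. Friction and masses are not known exactly. Their poses are not given: they have to be found in the camera images.
- kiln: small front-loading test kiln, fixed, on a grey board 250 x 410 mm. Origin on the table under it; +x to its back, +y to its left, z up. Left: bright metal chamber, x -100..100, y -20..200 mm, flat roof at z 225. Right: grey control column, x -100..100, y -165..-25, its top a black key panel sloping up to the back at 0.245 rad, z 190 at x = -100 to z 222 at x = 30; display behind the keys
- kiln_door (a joint): chamber door, rad: 0 = shut, positive = swung out to the front about its upright left edge; starts at 0.25 to 0.5. Grey slab 220 wide, 180 high, 26 mm thick, brick pad inside; a bar handle stands out 40 mm near the free edge, z 72 to 152 mm. Stiff hinge (about 2 N at the push spot): stays where left
- door_push_spot (a point): point on the door's outer face where it is best pushed: 150 mm from the hinge line, 192 mm above the table (30 mm below the door's top, above the handle); moves with the door; its x axis points into the door, along the push. Shut, the door stops hard against the casing
- door_hinge (a point): point on the door's hinge line at the push spot's height, fixed to the kiln in place; in the door's own frame (x into the door, y from the free edge to the hinge) the push spot lies 14 mm in front of it and 150 mm toward the free edge
- vent_plug (a joint): height of the vent plug above its seat, m: 0 = home, head down on its collar; starts 0.009 to 0.016; up to 0.05 when pulled out. Stiff fit: moves at about 3 N, stays where left
- plug_head: head of the vent plug, origin at the centre of its flat top; a cream ceramic plug with a round head 37 mm across and 14 mm thick, in the chamber roof; moves with the plug; when home it lies 242 mm above the table
- key_far (a joint): travel of the square programme-up key, the one farther from the front, m: 0 = up, 0.004 = fully down; springs back, fully down takes about 4 N; counts as tapped at 0.0025
- key_far_cap: cap of the far square key, origin at the centre of its top; grey, 22 mm square with a small raised white triangle pointing to the back; it stands 10 mm off the panel, moves with the key; z axis square to the panel, along the key's travel; no other key within 25 mm of the cap's edge
- key_near (a joint): travel of the near square key (programme down), not to be pushed; as key_far
- key_near_cap: cap of the near square key, origin at the centre of its top; like the other but its triangle points to the front; 50 mm in front of the far key down the slope
- key_round (a joint): travel of the round start key, m: 0 = up, 0.004 = fully down; springs back, fully down takes about 4 N; counts as tapped at 0.0025
- key_round_cap: cap of the round start key, origin at the centre of its top; plain grey, 29 mm across on the right of the panel; it stands 10 mm off the panel; z axis as for the others
- glaze_jar: loose bystander: white screw-lid jar, 60 mm across, 56 mm high, origin under its middle
- spare_tile: loose bystander: L-shaped glaze test tile 27 x 34 x 58 mm, standing, origin under its middle
- bisque_dish: loose bystander: small open clay dish, 112 mm across, 29 mm high, origin under its middle

How it is judged:
By the outcome, as a careful person would: the job done as asked, in the order asked, and still so for the second after the job is handed in, with the robot touching nothing.
It also fails if it takes over 51 s, if anything falls off the work surface, if the arm or the gripper's body presses on something with over 40 N, if the wrist force passes 120 N, or if a joint passes its speed limit or range.

### The arm

A 6-joint arm with a two-finger parallel gripper is mounted at the origin on a cart in front of the work surface, level with it; the furniture and walls round the work are solid. World frame = base frame: x ahead of the robot, y to its left, z up, the work surface at z = 0. Lengths are in mm, angles in rad, forces in N, time in s.
With the tool pointing down it reaches from about 275 to 1000 mm from the base axis. Payload 8.4 kg.
Tool frame: the origin (TCP) lies between the finger pads; the fingertips stand 22 mm ahead of it and the grasp point (between the pads) lies 3 mm ahead of it (r.nose_length is the z of the fingertips in the tool frame, in mm); z points along the fingers, y is the line along which they close (so a half turn about z gives the same grasp; the last joint's range is limited). The gripper opens to 85 mm and grips with 20 to 120 N. Pads are 22 mm wide; open, the fingers measure 114 mm over their backs; the gripper's body (76 mm by 85 mm) begins 54 mm behind the grasp point. The pads swing forward as they close: fully open they stand 13 mm farther back than shut.
Start: joints at [1.245, 0.353, 1.633, -0, 1.155, -0.002], TCP at [198.856, 592.524, 253.281] pointing down, gripper open.
Joint ranges: [-2.63, 2.63], [-0.92, 2.1], [0.06, 2.66], [-1.3, 4.44], [0, 2.69], [-3.02, 3.02]. Speed limits (rad/s): [2.22, 2.22, 2.79, 3.14, 3.14, 3.14].

### API

Orientations are given as [roll, pitch, yaw] about the fixed x, y, z axes, in that order (R = Rz(yaw) Ry(pitch) Rx(roll)).
In Python, from rig import r, grab_frame, camera_params, sense gives the robot as it stands (r), with the cameras as plain functions and the readings as plain functions.
- The arm moves only by the shell command python3 steer.py [FORCE], which reads ROWS from standard input. ROWS is one flat JSON list of numbers that holds 1 to 5 rows one after another, with no inner brackets; each row has 7 numbers: a rotation vector rx, ry, rz in rad, then dx, dy, dz in mm, then the opening from 0.0 (shut) to 1.0 (fully open); each row shifts and turns the commanded pose from where the row before left it, along the tool's axes as they then stand; what a row does not reach is not made up. A row lasts 1/12 s, in which the tool goes at most 41.7 mm and 0.125 rad, less where a joint would pass 70% of its speed; a pose out of reach is approached as far as the arm can. The fingers move at their own pace and stop on an object; FORCE is the grip in N (left out, the last holds). Time passes only in rows, so rows that do not move let the fingers close. It prints the time, the measured TCP pose, the force, the opening and the grip force at its end. Input that does not fit is refused with a message, and nothing moves.
- sense(): the state, without advancing time (a new reading comes with each control period).
- grab_frame(name): name is "scene" or "side" or "wrist"; returns the picture (420x560x3 uint8, red, green, blue); there is no depth.
- camera_params(name): a dict with "fx", "fy", "cx", "cy" (pixels), "rvec" (rotation vector, rad) and "tvec" (3), from world to camera coordinates, as OpenCV has them. Camera axes: x right, y down, z forward; pixel columns grow to the right and rows downward; lengths in mm; the calibration is good to about 2 mm. A picture is of the moment at which its call begins: read the wrist's pose just before it. camera_params takes no time and is no camera call; for the wrist camera it gives the pose at the moment of the call.
- r.sign_off(): hands the job in; it is judged then, once.
The state is a dict: "clock": time; "qpos": joint angles; "qvel": joint speeds; "joint_efforts": joint torques, N m; "eef_pos": TCP position; "tcp_rot": TCP orientation; "contact_force": force on the tool from outside, world axes, zero at the start; "wrist_torque": the same for the moment, N m; "opening": opening from 0.0 (shut) to 1.0 (fully open); "grasp_force": force on a finger pad.
Only numpy, scipy, OpenCV 4.12 (cv2) and the standard library are available. Lean on these libraries where they do the work, as an engineer would, in place of code of your own. Each camera call takes 0.05 s, during which the arm holds its last target. There are 200 camera calls.

## Working session

There is one attempt and no reset: what is moved stays moved. The work goes in short steps, Python scripts to look and compute and a shell command to move; the robot and the scene stay as the last step left them, time stands still between calls to the robot, and variables do not carry over. Pictures are saved under pics/ and viewed, at most 12 in all, crops included, and the job is handed in when it is done.

```bash
ls; mkdir -p pics
python3 - <<'E'
from rig import r, grab_frame, camera_params, sense
import cv2,numpy as np
for n in("scene","side"):
    im=grab_frame(n); cv2.imwrite(f"pics/{n}0.png",im[:,:,::-1]); p=camera_params(n); R=cv2.Rodrigues(np.array(p["rvec"],float))[0]
    print(n,p["fx"],p["cx"],p["cy"],(-R.T@np.array(p["tvec"])).round(), R[2].round(2))
print(sense()); print(r.nose_length)
E
```

```text
pics
rig.py
steer.py
scene 542.9199253135178 278.16912776590254 212.25607217840832 [ 178. -855. 1239.] [ 0.26  0.58 -0.77]
side 487.20720445801675 281.77615360973414 206.75041541265182 [  603. -1163.  1081.] [-0.02  0.78 -0.63]
{'clock': 0.1, 'qpos': array([ 1.24459518e+00,  3.53565848e-01,  1.63404947e+00,  2.22132912e-05,
        1.15518496e+00, -2.38635585e-03]), 'qvel': array([ 5.50111280e-05, -8.26970896e-04, -3.83458426e-03,  3.56868537e-04,
        1.88354917e-04,  1.57693503e-03]), 'joint_efforts': array([ 1.92499530e-03, -6.06366634e+01, -3.42822897e+01,  1.20648206e-04,
        3.96138828e-03, -1.11359489e-05]), 'eef_pos': array([198.72703714, 592.15435646, 252.64928029]), 'tcp_rot': array([-3.14038508e+00, -2.31931945e-05,  2.81776887e+00]), 'contact_force': array([-0.36941087, -0.00433297, -0.65685029]), 'wrist_torque': array([-0.0067108 ,  0.05110368, -0.00518211]), 'grasp_force': 0.0, 'opening': 1.001045694280018}
22.0
```

View pics/scene0.png

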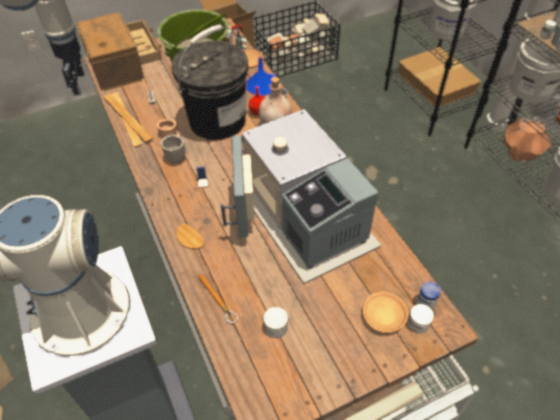

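View pics/side0.png

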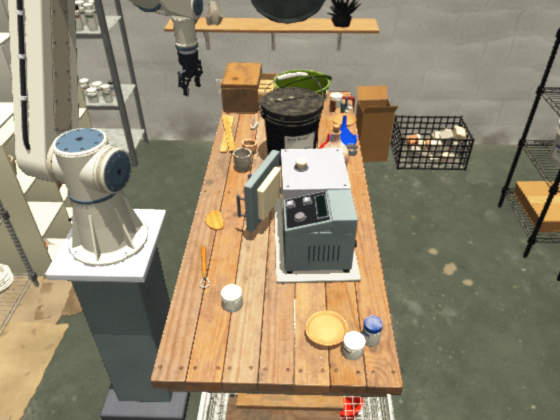

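Both views show the kiln: plug at about (280,145) in scene and (301,165) in side, with the door ajar to the left and the keys on the panel near (310,198) and (300,208). I'll enlarge the kiln.

Run:
```python
import cv2,numpy as np
a=cv2.imread("pics/scene0.png")[100:250,215:365];b=cv2.imread("pics/side0.png")[140:290,225:375]
f=lambda x:cv2.resize(x,(400,400),interpolation=cv2.INTER_CUBIC)
a2=cv2.imread("pics/scene0.png")[165:225,275:355];b2=cv2.imread("pics/side0.png")[180:240,275:355]
g=lambda x:cv2.resize(x,(400,200*3//2),interpolation=cv2.INTER_CUBIC)[:200*3//2]
g=lambda x:cv2.resize(x,(400,300),interpolation=cv2.INTER_CUBIC)
cv2.imwrite("pics/zoom1.png",np.hstack([f(a),f(b)]));cv2.imwrite("pics/zoom2.png",np.hstack([g(a2),g(b2)]))
```

```text
(no output)
```

View pics/zoom1.png

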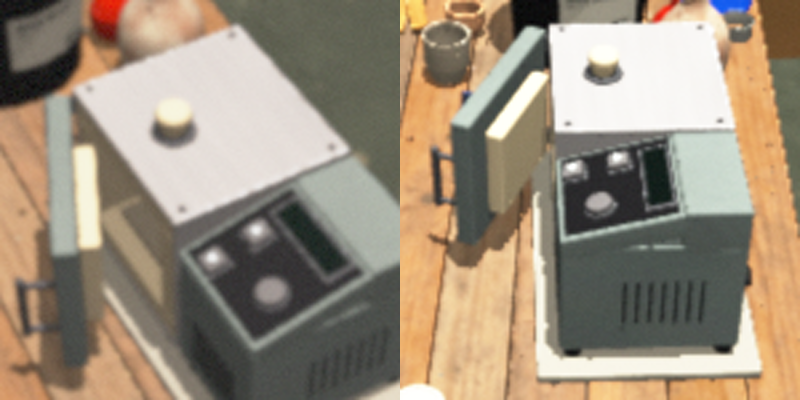

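View pics/zoom2.png

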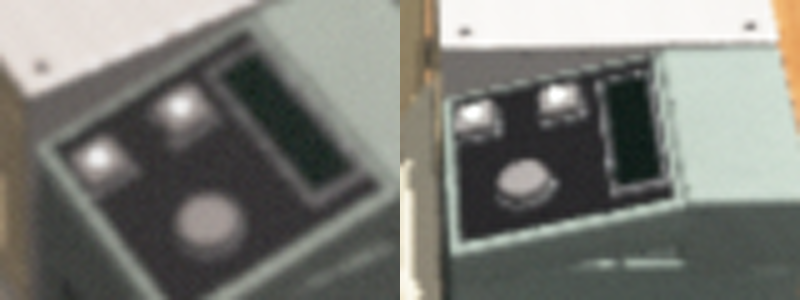

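Zooms (2.67x and 5x) show the plug top, door top edge and caps clearly: far key at scene (311,186) and side (307,200), round key at scene (317,209) and side (300,216). I'll triangulate these.

```bash
cat > h.py <<'E'
from rig import r, grab_frame, camera_params, sense
import cv2,numpy as np
from scipy.spatial.transform import Rotation as Ro
def cam(n):
    p=camera_params(n);R=cv2.Rodrigues(np.array(p["rvec"],float))[0];K=np.array([[p["fx"],0,p["cx"]],[0,p["fy"],p["cy"]],[0,0,1]])
    return K@np.c_[R,np.array(p["tvec"],float).ravel()]
def tri(P,Q,a,b):
    X=cv2.triangulatePoints(P,Q,np.array(a,float).reshape(2,1),np.array(b,float).reshape(2,1)).ravel();return X[:3]/X[3]
def proj(P,X):
    v=P@np.r_[X,1];return v[:2]/v[2]
def onz(P,u,z): # pixel ray onto plane z
    A=np.array([P[0]-u[0]*P[2],P[1]-u[1]*P[2]]);return np.r_[np.linalg.solve(A[:,:2],-A[:,2]*z-A[:,3]),z]
E
python3 - <<'E'
from h import *
P,Q=cam("scene"),cam("side")
z1=lambda s,d:((215+s[0]/2.667,100+s[1]/2.667),(225+(d[0]-400)/2.667,140+d[1]/2.667))
z2=lambda s,d:((275+s[0]/5,165+s[1]/5),(275+(d[0]-400)/5,180+d[1]/5))
L=dict(far=z2((181,105),(559,98)),near=z2((99,158),(476,112)),round=z2((208,218),(524,178)),plug=z1((173,109),(603,57)),
rFL=z1((73,92),(549,23)),rBL=z1((237,24),(722,24)),rBR=z1((350,152),(733,131)),rFR=z1((176,222),(551,131)),
dFreeOut=z1((63,252),(452,125)),dFreeIn=z1((85,250),(475,122)),dHgOut=z1((48,98),(530,29)))
for k,(a,b) in L.items():
    a=np.array(a)-.5+.2;b=np.array(b)-.3
    X=tri(P,Q,a,b);print(k,X.round(1),"err",(proj(P,X)-a).round(1),(proj(Q,X)-b).round(1))
E
```

```text
far [639.7 -46.7 216.4] err [-0.1  0.2] [ 0.1 -0.2]
near [590.9 -52.4 207.9] err [ 0.1 -0.3] [-0.2  0.3]
round [ 619.3 -114.9  211.7] err [ 0. -0.] [-0.  0.]
plug [623.7 104.1 250.5] err [-0.2  0.7] [ 0.5 -0.6]
rFL [554.5 193.3 234.3] err [ 0.4 -1. ] [-0.7  0.9]
rBL [771.9 247.9 202.2] err [ 0.3 -1. ] [-0.6  0.9]
rBR [767.   -2.1 223.8] err [-0.1  0.3] [ 0.2 -0.3]
rFR [566.9 -20.8 234.9] err [-0.2  0.6] [ 0.4 -0.6]
dFreeOut [457.5  -6.1 231. ] err [-0.3  0.9] [ 0.6 -0.8]
dFreeIn [479.8  -9.5 232.5] err [ 0.3 -0.8] [-0.6  0.7]
dHgOut [532.1 211.8 216.7] err [ 0.  -0.1] [-0.1  0.1]
```

```bash
cat >> h.py <<'E'
def pose():
    s=sense();return Ro.from_euler("xyz",s["tcp_rot"]),np.array(s["eef_pos"])
def sim(rows,start=None):
    A,p=start or pose()
    for w in rows: p=p+A.apply(w[3:6]);A=A*Ro.from_rotvec(w[:3])
    return A,p
def to(target,off=(0,0,0),start=None): # tool-axis shift bringing point off (tool frame) to target
    A,p=start or pose();return (A.inv().apply(np.array(target)-p)-np.array(off)).round(1)
def show(Ap): print(Ap[1].round(1),Ap[0].as_matrix().round(2).tolist())
E
python3 - <<'E'
from h import *
s=sim([[0,0,.116,-38,-14,-16,0]]*10);show(s);print(to((450,80,430),start=s))
E
```

```text
[337.9 235.7 413. ] [[-0.09, 1.0, -0.0], [1.0, 0.09, -0.0], [-0.0, -0.0, -1.0]]
[-164.8   98.1  -16.9]
```

```bash
echo '[0, 0, 0.116, -38, -14, -16, 0, 0, 0, 0.116, -38, -14, -16, 0, 0, 0, 0.116, -38, -14, -16, 0, 0, 0, 0.116, -38, -14, -16, 0, 0, 0, 0.116, -38, -14, -16, 0]' | python3 steer.py
echo '[0, 0, 0.116, -38, -14, -16, 0, 0, 0, 0.116, -38, -14, -16, 0, 0, 0, 0.116, -38, -14, -16, 0, 0, 0, 0.116, -38, -14, -16, 0, 0, 0, 0.116, -38, -14, -16, 0]' | python3 steer.py
echo '[0, 0, 0, -33, 20, -3, 0, 0, 0, 0, -33, 20, -3, 0, 0, 0, 0, -33, 20, -3, 0, 0, 0, 0, -33, 20, -3, 0, 0, 0, 0, -33, 20, -3, 0]' | python3 steer.py
echo '[0, 0, 0, 0, 0, 0, 0, 0, 0, 0, 0, 0, 0, 0]' | python3 steer.py
python3 - <<'E'
from h import *
show(pose());P=cam("wrist");np.save("w1.npy",P);cv2.imwrite("pics/w1.png",grab_frame("wrist")[:,:,::-1])
for X in [(640,-47,216),(624,104,250)]:print(proj(P,X))
E
```

```text
clock: 0.52
eef_pos: [317.4, 440.3, 330.0]
tcp_rot: [-3.141, 0.0, 2.232]
contact_force: [1.5, -0.0, 0.3]
opening: 0.299
grasp_force: 0.0
clock: 0.93
eef_pos: [332.0, 249.3, 406.7]
tcp_rot: [-3.141, 0.001, 1.652]
contact_force: [1.4, -0.1, -0.6]
opening: -0.0
grasp_force: 0.0
clock: 1.35
eef_pos: [446.5, 93.7, 421.6]
tcp_rot: [3.141, -0.0, 1.658]
contact_force: [1.0, 0.2, 0.4]
opening: -0.002
grasp_force: 0.0
clock: 1.52
eef_pos: [446.6, 93.9, 421.0]
tcp_rot: [-3.141, 0.0, 1.654]
contact_force: [-0.2, 0.6, -0.1]
opening: -0.002
grasp_force: 0.0
[446.6  93.9 421. ] [[-0.08, 1.0, -0.0], [1.0, 0.08, -0.0], [-0.0, -0.0, -1.0]]
[438.64207699 320.8648652 ]
[476.06919605 200.99221478]
```

View pics/w1.png

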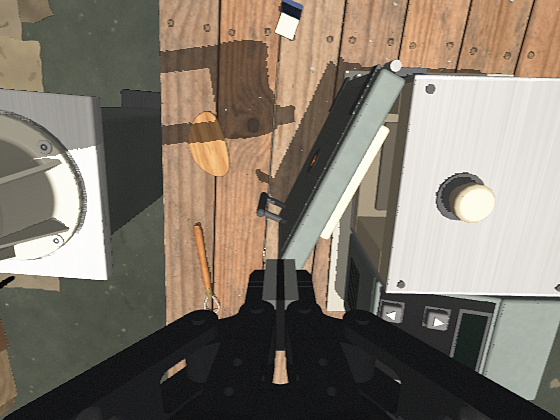

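The wrist view shows plug top at (474,203), far key at (437,321), near key at (392,315), roof corners at (411,77) and (386,294), and the door top edge from about (388,66) down to (282,258). These agree with the triangulation. I'll take a second wrist place that includes the round key.

```bash
echo '[0, 0, 0, -35, 10, 0, 0, 0, 0, 0, -35, 10, 0, 0, 0, 0, 0, -35, 10, 0, 0, 0, 0, 0, 0, 0, 0, 0, 0, 0, 0, 0, 0, 0, 0]' | python3 steer.py
python3 - <<'E'
from h import *
show(pose());P=cam("wrist");np.save("w2.npy",P);cv2.imwrite("pics/w2.png",grab_frame("wrist")[:,:,::-1])
E
```

```text
clock: 1.98
eef_pos: [484.8, -6.4, 421.0]
tcp_rot: [-3.141, -0.0, 1.657]
contact_force: [0.4, 0.2, -0.0]
opening: 0.002
grasp_force: 0.0
[484.8  -6.4 421. ] [[-0.09, 1.0, -0.0], [1.0, 0.09, 0.0], [0.0, -0.0, -1.0]]
```

View pics/w2.png

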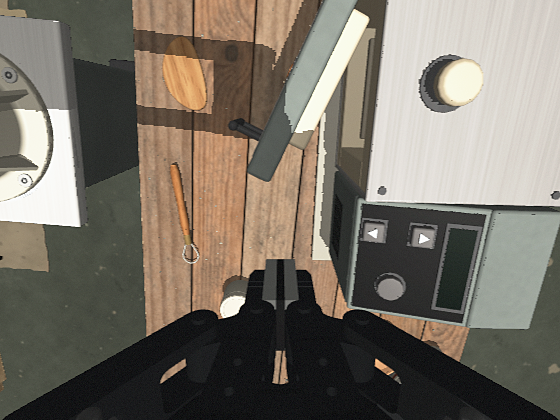

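w2 shows the round key at (391,287), far key at (423,237), near key at (373,232), plug top at (460,81), door free outer corner at (250,178) and the roof's front-right corner at (371,199). Next, a joint least-squares fit over all views.

```bash
cat >> h.py <<'E'
def multi(obs):
    A=[]
    for P,u in obs:
        for i in(0,1): v=P[i]-u[i]*P[2];A.append(v/np.linalg.norm(v[:3]))
    A=np.array(A);X=np.linalg.lstsq(A[:,:3],-A[:,3],rcond=None)[0];return X,[(proj(P,X)-u).round(1).tolist() for P,u in obs]
E
python3 - <<'E'
from h import *
S,D,W,V=cam("scene"),cam("side"),np.load("w1.npy"),np.load("w2.npy")
g=dict(far=[(S,(311,185.8)),(D,(306.6,199.4)),(W,(437,321)),(V,(423,237))],
near=[(S,(294.6,196.4)),(D,(290,202.2)),(W,(392,315)),(V,(373,232))],
rnd=[(S,(316.4,208.4)),(D,(299.6,215.4)),(V,(391,287))],
plug=[(S,(279.7,140.8)),(D,(301,161.4)),(W,(474,203)),(V,(460,81))],
roofFR=[(W,(386,294)),(V,(371,199))],freeOut=[(S,(238.6,194.3)),(D,(244.4,186.8)),(V,(250,178))],hingeOut=[(S,(233,136.7)),(D,(273.7,150.8)),(W,(390,64))])
R={}
for k,o in g.items():
    X,e=multi(o);R[k]=X;print(k,X.round(1),e)
print("roof@225 FR,FL",onz(V,(371,199),225),onz(W,(386,294),225),onz(W,(411,77),225))
d=R["far"]-R["near"];print("yaw keys",np.arctan2(d[1],d[0]),"slope",np.arctan2(d[2],np.hypot(*d[:2])))
print("free@222",onz(V,(250,178),222),"hinge@222",onz(W,(390,64),222))
E
```

```text
far [639.2 -47.1 215.9] [[-0.3, 0.4], [-0.1, -0.1], [0.9, -0.2], [0.6, 0.3]]
near [590.7 -50.4 205.3] [[-0.4, -0.2], [-0.4, 0.4], [0.4, -0.3], [1.4, 0.8]]
rnd [ 619.9 -112.5  208.7] [[-0.4, -0.1], [0.1, 0.2], [0.5, 0.3]]
plug [623.2 102.4 250.1] [[-0.3, 1.0], [0.1, -0.6], [0.8, -0.4], [1.0, 0.3]]
roofFR [569.7  -7.1 232.8] [[2.6, -0.4], [-2.8, 0.4]]
freeOut [457.3   0.9 223.8] [[-1.5, 0.8], [0.7, -0.5], [2.2, 1.3]]
hingeOut [534.1 214.6 214. ] [[0.1, -0.5], [0.3, 0.1], [-2.1, 0.2]]
roof@225 FR,FL [574.6524844   -8.40635659 225.        ] [570.26687045 -12.26755764 225.        ] [553.14009876 204.67334027 225.        ]
yaw keys 0.06763745989292264 slope 0.2131914252747142
free@222 [454.92725512   1.62149595 222.        ] hinge@222 [533.68736322 213.93107878 222.        ]
```

```bash
echo '[0, 0, 0.11, 25, -30, 0, 0, 0, 0, 0.11, 25, -30, 0, 0, -0.12, 0, 0, 10, -20, 0, 0, -0.12, 0, 0, 10, 0, 0, 0, -0.12, 0, 0, 10, 0, 0, 0]' | python3 steer.py
echo '[-0.12, 0, 0, 0, 0, 0, 0, -0.12, 0, 0, 0, 0, 0, 0, -0.12, 0, 0, 0, 0, 0, 0, -0.12, 0, 0, 0, 0, 0, 0, -0.06, 0, 0, 0, 0, 0, 0]' | python3 steer.py
echo '[0, 0, 0, 0, 0, 0, 0]' | python3 steer.py
python3 - <<'E'
from h import *
show(pose());
n=np.array([.939,-.344,0]);spot=np.array([482.5,73,190])
print(to(spot-80*n+[0,0,60],(0,0,22)),to(spot-30*n,(0,0,22)),to(spot,(0,0,22)),to((545,58,190),(0,0,22)))
E
```

```text
clock: 2.45
eef_pos: [406.4, 76.0, 422.0]
tcp_rot: [2.775, -0.003, 1.441]
contact_force: [0.2, -0.3, -0.2]
opening: 0.0
grasp_force: 0.0
clock: 2.87
eef_pos: [405.6, 74.9, 420.2]
tcp_rot: [2.25, -0.002, 1.441]
contact_force: [0.4, -0.9, -0.8]
opening: -0.0
grasp_force: 0.0
clock: 2.95
eef_pos: [405.2, 74.6, 419.0]
tcp_rot: [2.254, 0.001, 1.441]
contact_force: [-0.7, -0.4, -0.3]
opening: -0.001
grasp_force: 0.0
[405.2  74.6 419. ] [[0.13, 0.63, 0.77], [0.99, -0.08, -0.1], [-0.0, 0.78, -0.63]]
[  26.2 -131.7   83.8] [  15.3 -147.4  159.5] [   8.7 -129.   182.2] [  1.9 -88.6 231.8]
```

```bash
echo '[0, 0, 0, 6, -30, 18, 0, 0, 0, 0, 6, -30, 18, 0, 0, 0, 0, 6, -30, 18, 0, 0, 0, 0, 6, -30, 18, 0, 0, 0, 0, 2, -12, 12, 0]' | python3 steer.py
echo '[0, 0, 0, -3, -5, 25, 0, 0, 0, 0, -4, -6, 25, 0, 0, 0, 0, -4, -5, 25, 0, 0, 0, 0, 0, 0, 0, 0]' | python3 steer.py
python3 - <<'E'
from h import *
show(pose());n=np.array([.939,-.344,0]);spot=np.array([482.5,73,190])
print(to(spot,(0,0,22)),to((545,58,190),(0,0,22)))
cv2.imwrite("pics/w3.png",grab_frame("wrist")[:,:,::-1])
E
```

```text
clock: 3.37
eef_pos: [390.1, 100.8, 273.2]
tcp_rot: [2.266, 0.005, 1.434]
contact_force: [6.7, 1.3, 5.7]
opening: 0.001
grasp_force: 0.0
clock: 3.7
eef_pos: [423.7, 87.5, 260.2]
tcp_rot: [2.321, 0.01, 1.424]
contact_force: [-0.0, -0.7, 0.6]
opening: 0.0
grasp_force: 0.0
[423.7  87.5 260.2] [[0.15, 0.68, 0.72], [0.99, -0.09, -0.11], [-0.01, 0.73, -0.68]]
[ -5.  -10.3  70. ] [-10.7  33.3 116.9]
```

View pics/w3.png

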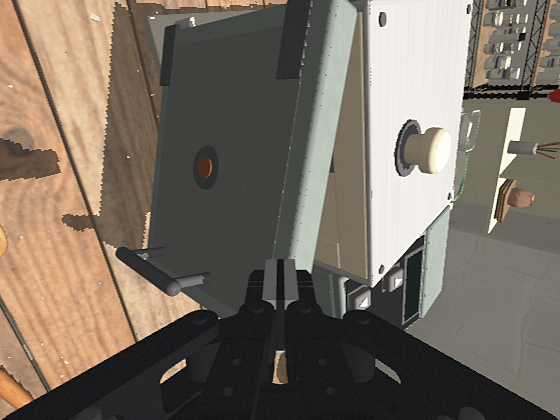

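The gripper's shut tips stand in front of the door's upper part, but the pose stopped short (z 260 instead of 201), probably at a joint limit. I'll check the joints.

```bash
python3 -c "
from h import *
s=sense();print(s['qpos'].round(2),s['clock'],s['contact_force'])"
```

```text
[ 0.57 -0.18  2.48 -1.29  0.53  1.78] 3.75 [ 0.07645572  0.38467708 -0.77399376]
```

```bash
echo '[0, 0, 0, 0, 10, -35, 0, 0.12, 0, 0, 0, 10, -35, 0, 0.12, 0, 0, 0, 10, -35, 0, 0.12, 0, 0, 0, 0, -20, 0, 0.12, 0, 0, 0, 0, 0, 0]' | python3 steer.py
echo '[0.12, 0, 0, 0, 0, 0, 0, 0.12, 0, 0, 0, 0, 0, 0, 0.1, 0, 0, 0, 0, 0, 0, 0, 0, 0, 0, 0, 0, 0]' | python3 steer.py
python3 -c "
from h import *
s=sense();print(s['qpos'].round(2));show(pose())"
```

```text
clock: 4.17
eef_pos: [380.7, 88.6, 335.5]
tcp_rot: [2.628, 0.023, 1.4]
contact_force: [0.7, 0.3, -0.1]
opening: -0.001
grasp_force: 0.0
clock: 4.5
eef_pos: [384.4, 87.2, 334.4]
tcp_rot: [2.97, 0.025, 1.394]
contact_force: [-0.7, -0.2, 1.2]
opening: 0.003
grasp_force: 0.0
[ 0.3  -0.19  2.06 -0.11  1.13  0.52]
[384.4  87.2 334.4] [[0.18, 0.97, 0.16], [0.98, -0.17, -0.05], [-0.03, 0.17, -0.98]]
```

```bash
echo '[0, 0, -0.12, 0, 0, 0, 0, 0, 0, -0.12, 0, 0, 0, 0, 0, 0, -0.12, 0, 0, 0, 0, 0, 0, -0.12, 0, 0, 0, 0, 0, 0, -0.12, 0, 0, 0, 0]' | python3 steer.py
echo '[0, 0, -0.12, 0, 0, 0, 0, 0, 0, -0.12, 0, 0, 0, 0, 0, 0, -0.12, 0, 0, 0, 0, 0, 0, -0.12, 0, 0, 0, 0, 0, 0, -0.12, 0, 0, 0, 0]' | python3 steer.py
echo '[0, 0, -0.12, 0, 0, 0, 0, 0, 0, -0.12, 0, 0, 0, 0, 0, 0, -0.12, 0, 0, 0, 0, 0, -0.12, -0.06, 0, 0, 0, 0, 0, 0, 0, 0, 0, 0, 0]' | python3 steer.py
python3 - <<'E'
from h import *
s=sense();print(s['qpos'].round(2));show(pose())
n=np.array([.939,-.344,0]);spot=np.array([482.5,73,189])
print(to(spot-35*n,(0,0,22)),to(spot,(0,0,22)),to((545,58,190),(0,0,22)))
E
```

```text
clock: 4.92
eef_pos: [381.6, 86.7, 332.7]
tcp_rot: [3.011, 0.124, 1.995]
contact_force: [1.1, -0.3, 0.0]
opening: 0.0
grasp_force: 0.0
clock: 5.33
eef_pos: [381.6, 86.8, 332.7]
tcp_rot: [3.104, 0.176, 2.6]
contact_force: [0.4, -0.4, -0.4]
opening: 0.003
grasp_force: 0.0
clock: 5.75
eef_pos: [380.3, 86.3, 331.8]
tcp_rot: [-3.1, 0.29, 3.024]
contact_force: [-0.1, -0.4, -0.1]
opening: -0.001
grasp_force: 0.0
[ 0.36 -0.25  2.13 -0.2   1.03 -1.01]
[380.3  86.3 331.8] [[-0.95, 0.13, 0.28], [0.11, 0.99, -0.07], [-0.29, -0.04, -0.96]]
[-25.3  13.4 134.2] [-57.9   5.7 144.3] [-119.3   -1.2  161.9]
```

```bash
echo '[0, 0, 0, -6, 3, 33, 0, 0, 0, 0, -6, 3, 33, 0, 0, 0, 0, -6, 3, 34, 0, 0, 0, 0, -7, 4, 34, 0, 0, 0, 0, 0, 0, 0, 0]' | python3 steer.py
python3 - <<'E'
from h import *
s=sense();print(s['qpos'].round(2));show(pose())
n=np.array([.939,-.344,0]);spot=np.array([482.5,73,189])
print(to(spot,(0,0,22)),to((545,58,190),(0,0,22)))
cv2.imwrite("pics/s4.png",cv2.resize(np.hstack([grab_frame("scene")[80:260,170:410],grab_frame("side")[110:290,170:410]]),(800,300))[:,:,::-1])
E
```

```text
clock: 6.17
eef_pos: [443.7, 86.0, 205.8]
tcp_rot: [-3.099, 0.278, 3.019]
contact_force: [-2.0, -0.8, -0.9]
opening: -0.001
grasp_force: 0.0
[ 0.3   0.03  2.19 -0.24  0.69 -0.98]
[443.7  86.  205.8] [[-0.95, 0.13, 0.27], [0.12, 0.99, -0.08], [-0.27, -0.04, -0.96]]
[-33.9  -7.    5.5] [-95.6 -13.6  22.4]
```

View pics/s4.png

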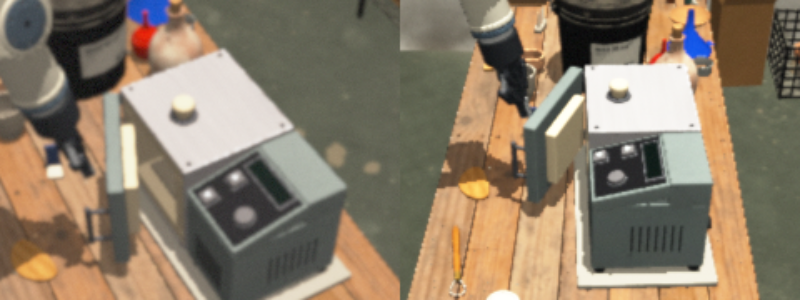

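The finger stands about 30 mm in front of the door's push spot, above the handle. I'll push slowly.

```bash
echo '[0, 0, 0, -7, -1.5, 1.5, 0, 0, 0, 0, -7, -1.5, 1.5, 0, 0, 0, 0, -6, -1, 1.5, 0, 0, 0, 0, -6, -1, 1.5, 0, 0, 0, 0, -6, -1, 1.5, 0]' | python3 steer.py
echo '[0, 0, 0, -6, -1, 1.5, 0, 0, 0, 0, -6, -1, 1.5, 0, 0, 0, 0, -6, -1, 1.5, 0, 0, 0, 0, -6, -1, 1.5, 0, 0, 0, 0, -6, -1, 1.5, 0]' | python3 steer.py
echo '[0, 0, 0, -5, -1, 1.5, 0, 0, 0, 0, -5, 0, 1.5, 0, 0, 0, 0, -5, 0, 1.5, 0]' | python3 steer.py
python3 -c "
from h import *
show(pose());print(to((545,58,190),(0,0,22)))"
```

```text
clock: 6.68
eef_pos: [477.8, 75.3, 214.1]
tcp_rot: [-3.101, 0.288, 3.019]
contact_force: [-1.8, 0.1, 0.4]
opening: -0.002
grasp_force: 1.1
clock: 7.1
eef_pos: [507.7, 66.6, 214.5]
tcp_rot: [-3.101, 0.286, 3.02]
contact_force: [-1.0, 1.9, 0.2]
opening: -0.001
grasp_force: 1.0
clock: 7.35
eef_pos: [522.9, 63.5, 214.5]
tcp_rot: [-3.101, 0.286, 3.019]
contact_force: [-12.1, 3.7, 4.1]
opening: 0.001
grasp_force: 7.0
[522.9  63.5 214.5] [[-0.95, 0.13, 0.28], [0.12, 0.99, -0.07], [-0.28, -0.04, -0.96]]
[-14.8  -1.5   8. ]
```

```bash
echo '[0, 0, 0, -1, 0, 0.3, 0, 0, 0, 0, -1, 0, 0.3, 0, 0, 0, 0, 0, 0, 0, 0]' | python3 steer.py
python3 - <<'E'
from h import *
show(pose());print(sense()["contact_force"])
E
```

```text
clock: 7.6
eef_pos: [523.0, 63.1, 213.9]
tcp_rot: [-3.1, 0.283, 3.019]
contact_force: [-11.2, 2.5, 4.6]
opening: -0.002
grasp_force: 5.2
[523.   63.1 213.9] [[-0.95, 0.13, 0.27], [0.12, 0.99, -0.08], [-0.28, -0.04, -0.96]]
[-11.17374795   2.46352477   4.60722724]
```

```bash
echo '[0, 0, 0, 15, 0, 0, 0, 0, 0, 0, 15, 0, -30, 0, 0, 0.1, 0, 0, 0, -40, 0, 0, 0.1, 0, 0, 0, -40, 0, 0, 0.08, 0, 0, 0, 0, 0]' | python3 steer.py
echo '[0, 0, 0, 0, 0, 0, 0]' | python3 steer.py
python3 - <<'E'
from h import *
print(sense()["contact_force"]);show(pose());print(to((623.2,102.4,275),(0,0,22)))
w=grab_frame("wrist")
cv2.imwrite("pics/s5.png",np.hstack([cv2.resize(np.vstack([grab_frame("scene")[80:260,190:370],grab_frame("side")[110:290,190:370]]),(210,420)),w])[:,:,::-1])
E
```

```text
clock: 8.02
eef_pos: [473.2, 75.0, 314.3]
tcp_rot: [-3.106, 0.027, 3.009]
contact_force: [2.9, 0.2, 1.8]
opening: -0.002
grasp_force: 0.0
clock: 8.1
eef_pos: [474.3, 74.1, 309.7]
tcp_rot: [-3.103, 0.024, 3.008]
contact_force: [-0.3, -0.5, -0.0]
opening: -0.001
grasp_force: 0.0
[-0.2962314  -0.45794347 -0.04087169]
[474.3  74.1 309.7] [[-0.99, 0.13, 0.02], [0.13, 0.99, -0.04], [-0.02, -0.04, -1.0]]
[-143.    49.3   14.3]
```

View pics/s5.png

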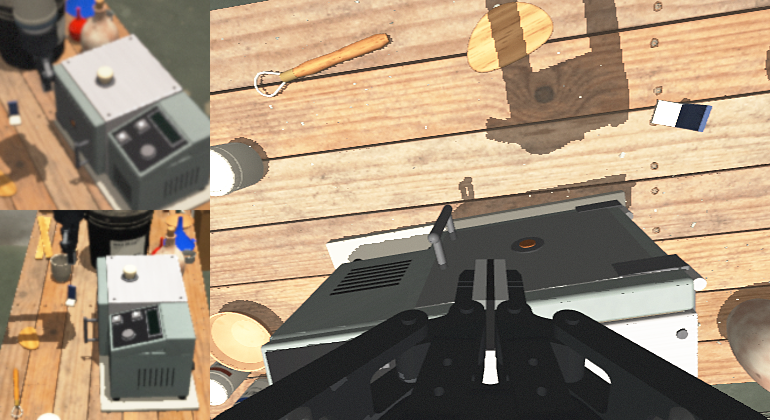

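The door is flush with the casing in all three views. Next, move over the plug and press.

```bash
echo '[0, 0, 0, -29, 10, 0, 0, 0, 0, 0, -29, 10, 0, 0, 0, 0, 0, -29, 10, 0, 0, 0, 0, 0, -28, 10, 0, 0, 0, 0, 0, -28, 9, 0, 0]' | python3 steer.py
echo '[0, 0, 0, 0, 0, 7, 0, 0, 0, 0, 0, 0, 7, 0, 0, 0, 0, 0, 0, 0, 0]' | python3 steer.py
python3 - <<'E'
from h import *
print(sense()["contact_force"]);show(pose());print(to((623.2,102.4,251),(0,0,22)))
E
```

```text
clock: 8.67
eef_pos: [619.6, 103.5, 306.2]
tcp_rot: [-3.1, 0.021, 3.008]
contact_force: [0.3, 1.0, 0.1]
opening: -0.0
grasp_force: 0.0
clock: 8.92
eef_pos: [617.2, 102.3, 290.7]
tcp_rot: [-3.1, 0.017, 3.008]
contact_force: [-0.8, -0.4, -1.0]
opening: -0.0
grasp_force: 0.0
[-0.84197084 -0.411589   -1.02188848]
[617.2 102.3 290.7] [[-0.99, 0.13, 0.01], [0.13, 0.99, -0.04], [-0.02, -0.04, -1.0]]
[-5.3  2.5 17.7]
```

```bash
echo '[0, 0, 0, -2.5, 1, 6, 0, 0, 0, 0, -2.5, 1, 6, 0, 0, 0, 0, 0, 0, 4, 0, 0, 0, 0, 0, 0, 3, 0]' | python3 steer.py
echo '[0, 0, 0, 0, 0, 3, 0, 0, 0, 0, 0, 0, 3, 0, 0, 0, 0, 0, 0, 2, 0]' | python3 steer.py
echo '[0, 0, 0, 0, 0, 2, 0, 0, 0, 0, 0, 0, 2, 0]' | python3 steer.py
```

```text
clock: 9.25
eef_pos: [624.6, 103.2, 274.6]
tcp_rot: [-3.102, 0.021, 3.008]
contact_force: [-1.3, 0.8, 2.8]
opening: 0.002
grasp_force: 1.4
clock: 9.5
eef_pos: [624.9, 103.0, 266.7]
tcp_rot: [-3.102, 0.021, 3.008]
contact_force: [-1.9, 1.3, 2.5]
opening: 0.004
grasp_force: 1.4
clock: 9.67
eef_pos: [625.2, 102.9, 263.8]
tcp_rot: [-3.102, 0.022, 3.008]
contact_force: [-9.6, 2.0, 25.5]
opening: -0.003
grasp_force: 13.1
```

```bash
echo '[0, 0, 0, 0, 0, 0, 0]' | python3 steer.py
echo '[0, 0, 0, 0, 0, -15, 0, 0, 0, 0, 0, 0, -25, 0, 0, 0, -0.1, 0, -35, -10, 0, 0, 0, -0.1, 0, -35, 0, 0, 0, -0.11, 0, 0, -35, 0, 0]' | python3 steer.py
echo '[0, -0.11, 0, 0, -35, 0, 0, 0, 0, 0, 0, 0, 0, 0]' | python3 steer.py
python3 - <<'E'
from h import *
print(sense()["contact_force"]);show(pose())
k=np.array([639.2,-47.1,215.9]);n=np.array([-.243,-.02,.97])
print(to(k+25*n,(0,0,22)),to(k,(0,0,22)))
V=cam("side");im=grab_frame("side");S=grab_frame("scene")
cv2.imwrite("pics/s6.png",cv2.resize(np.hstack([S[110:230,235:395],im[130:250,235:395]]),(800,300))[:,:,::-1])
E
```

```text
clock: 9.75
eef_pos: [625.1, 102.9, 264.1]
tcp_rot: [-3.102, 0.022, 3.008]
contact_force: [-5.2, 2.5, 10.3]
opening: 0.001
grasp_force: 5.5
clock: 10.17
eef_pos: [622.5, -0.7, 317.5]
tcp_rot: [-3.096, 0.123, -3.063]
contact_force: [-0.2, 0.4, -0.4]
opening: -0.005
grasp_force: 0.0
clock: 10.33
eef_pos: [621.1, -39.9, 318.2]
tcp_rot: [-3.093, 0.238, -3.068]
contact_force: [0.2, -0.5, -0.9]
opening: -0.0
grasp_force: 0.0
[ 0.15688074 -0.49414366 -0.87543756]
[621.1 -39.9 318.2] [[-0.97, -0.06, 0.24], [-0.07, 1.0, -0.03], [-0.24, -0.05, -0.97]]
[ 7.2 -4.7 56.9] [ 7.  -3.5 81.9]
```

View pics/s6.png

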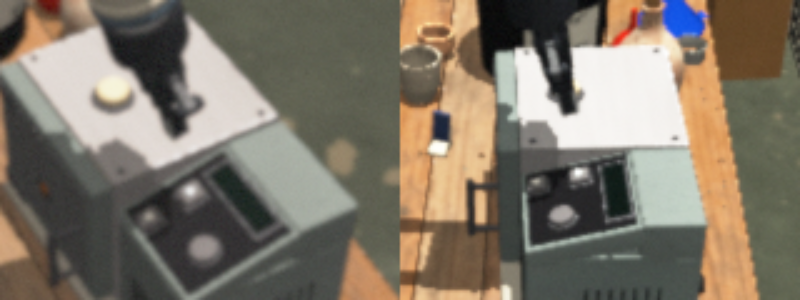

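The plug head now sits on its collar (tip stopped at z 242) and the door is shut. Next, the far key.

```bash
echo '[0, 0, 0, 3, -2, 25, 0, 0, 0, 0, 3, -2, 25, 0, 0, 0, 0, 1, 0, 15, 0, 0, 0, 0, 0, 0, 5, 0, 0, 0, 0, 0, 0, 0, 0]' | python3 steer.py
python3 - <<'E'
from h import *
print(sense()["contact_force"]);show(pose())
print(to((639.2,-47.1,215.9),(0,0,22)))
E
```

```text
clock: 10.85
eef_pos: [632.7, -40.0, 247.5]
tcp_rot: [-3.097, 0.229, -3.065]
contact_force: [-0.8, -0.2, 0.1]
opening: -0.002
grasp_force: 0.0
[-0.81433987 -0.18720902  0.05943181]
[632.7 -40.  247.5] [[-0.97, -0.07, 0.23], [-0.07, 1.0, -0.03], [-0.23, -0.04, -0.97]]
[ 1.4 -6.1 10.4]
```

```bash
echo '[0, 0, 0, 1, -6, 2, 0, 0, 0, 0, 0, 0, 2, 0, 0, 0, 0, 0, 0, 2, 0, 0, 0, 0, 0, 0, 2, 0]' | python3 steer.py
echo '[0, 0, 0, 0, 0, 1.5, 0, 0, 0, 0, 0, 0, 1.5, 0, 0, 0, 0, 0, 0, 0, 0]' | python3 steer.py
echo '[0, 0, 0, 0, 0, 1.5, 0, 0, 0, 0, 0, 0, 0, 0]' | python3 steer.py
python3 -c "
from h import *
s=sense();print(s['contact_force'].round(1));show(pose());print(to((639.2,-47.1,215.9),(0,0,22)))"
```

```text
clock: 11.18
eef_pos: [634.5, -47.3, 242.2]
tcp_rot: [-3.097, 0.234, -3.066]
contact_force: [-0.3, 0.4, -0.4]
opening: 0.002
grasp_force: 0.0
clock: 11.43
eef_pos: [634.9, -47.3, 238.6]
tcp_rot: [-3.097, 0.233, -3.066]
contact_force: [-0.2, 0.1, 2.2]
opening: 0.001
grasp_force: 0.7
clock: 11.6
eef_pos: [635.3, -47.3, 237.2]
tcp_rot: [-3.097, 0.233, -3.066]
contact_force: [-0.8, 1.1, 2.1]
opening: 0.004
grasp_force: 1.2
[-0.8  1.1  2.1]
[635.3 -47.3 237.2] [[-0.97, -0.07, 0.23], [-0.07, 1.0, -0.03], [-0.23, -0.04, -0.97]]
[ 1.1  0.9 -0.4]
```

Contact is at the expected height. I'll press on to the key's bottom.

```bash
echo '[0, 0, 0, 0, 0, 1.5, 0, 0, 0, 0, 0, 0, 1, 0, 0, 0, 0, 0, 0, 0, 0]' | python3 steer.py
echo '[0, 0, 0, 0, 0, 1.5, 0, 0, 0, 0, 0, 0, 0, 0]' | python3 steer.py
```

```text
clock: 11.85
eef_pos: [635.9, -47.3, 235.2]
tcp_rot: [-3.097, 0.233, -3.066]
contact_force: [-2.5, 0.9, 6.8]
opening: -0.003
grasp_force: 3.4
clock: 12.02
eef_pos: [636.0, -47.3, 234.8]
tcp_rot: [-3.097, 0.233, -3.066]
contact_force: [-8.6, 1.6, 17.5]
opening: 0.0
grasp_force: 9.3
```

```bash
echo '[0, 0, 0, 0, 0, -10, 0, 0, 0, 0, 0, 0, -20, 0, 0, 0, 0, 8, -22, 0, 0, 0, 0, 0, 8, -22, 0, 0, 0, 0, 0, 8, -20, 0, 0]' | python3 steer.py
echo '[0, 0, 0, 0, 0, 0, 0, 0, 0, 0, 0, 0, 0, 0]' | python3 steer.py
python3 -c "
from h import *
s=sense();print(s['contact_force'].round(1));show(pose());print(to((619.9,-112.5,208.7),(0,0,22)))"
```

```text
clock: 12.43
eef_pos: [609.7, -112.9, 259.9]
tcp_rot: [-3.096, 0.233, -3.065]
contact_force: [-0.4, 0.6, -0.4]
opening: 0.001
grasp_force: 0.0
clock: 12.6
eef_pos: [609.6, -113.1, 259.4]
tcp_rot: [-3.097, 0.232, -3.068]
contact_force: [0.3, -0.6, -0.2]
opening: -0.001
grasp_force: 0.0
[ 0.3 -0.6 -0.2]
[ 609.6 -113.1  259.4] [[-0.97, -0.06, 0.23], [-0.07, 1.0, -0.03], [-0.23, -0.04, -0.97]]
[ 1.6  2.1 29.7]
```

```bash
echo '[0, 0, 0, 1, 2, 12, 0, 0, 0, 0, 0, 0, 10, 0, 0, 0, 0, 0, 0, 4, 0, 0, 0, 0, 0, 0, 1.5, 0, 0, 0, 0, 0, 0, 1.5, 0]' | python3 steer.py
echo '[0, 0, 0, 0, 0, 1.5, 0, 0, 0, 0, 0, 0, 1, 0, 0, 0, 0, 0, 0, 0, 0]' | python3 steer.py
python3 -c "
from h import *
print(to((619.9,-112.5,208.7),(0,0,22)))"
```

```text
clock: 13.02
eef_pos: [615.4, -110.3, 230.2]
tcp_rot: [-3.097, 0.231, -3.065]
contact_force: [-2.4, 0.4, 2.7]
opening: 0.001
grasp_force: 1.6
clock: 13.27
eef_pos: [616.0, -110.7, 229.2]
tcp_rot: [-3.097, 0.232, -3.066]
contact_force: [-4.8, 4.1, 6.1]
opening: -0.001
grasp_force: 3.7
[ 1.1 -1.2 -1.1]
```

```bash
echo '[0, 0, 0, 0, 0, 1.5, 0, 0, 0, 0, 0, 0, 0, 0]' | python3 steer.py
echo '[0, 0, 0, 0, 0, 1, 0, 0, 0, 0, 0, 0, 0, 0]' | python3 steer.py
```

```text
clock: 13.43
eef_pos: [616.1, -110.7, 228.9]
tcp_rot: [-3.098, 0.233, -3.066]
contact_force: [-11.4, 5.8, 16.6]
opening: -0.006
grasp_force: 9.8
clock: 13.6
eef_pos: [616.2, -110.7, 228.7]
tcp_rot: [-3.097, 0.233, -3.066]
contact_force: [-17.0, 5.4, 25.7]
opening: -0.002
grasp_force: 14.2
```

The key bottomed at tip z 207.4, consistent with the panel geometry. I'll lift off and check.

```bash
echo '[0, 0, 0, 0, 0, -10, 0, 0, 0, 0, 0, 0, -25, 0, 0, 0, 0, 0, 0, -35, 0, 0, 0, 0, 30, 0, -20, 0, 0, 0, 0, 35, 0, 0, 0]' | python3 steer.py
echo '[0, 0, 0, 35, 20, 0, 0, 0, 0, 0, 35, 20, 0, 0, 0, 0, 0, 35, 20, 0, 0, 0, 0, 0, 0, 0, 0, 0, 0, 0, 0, 0, 0, 0, 0]' | python3 steer.py
python3 - <<'E'
from h import *
print(sense()["contact_force"].round(1))
cv2.imwrite("pics/s7.png",cv2.resize(np.hstack([grab_frame("scene")[100:340,180:460],grab_frame("side")[130:370,170:450]]),(800,343))[:,:,::-1])
E
```

```text
clock: 14.02
eef_pos: [535.6, -114.1, 304.1]
tcp_rot: [-3.094, 0.242, -3.064]
contact_force: [0.9, -0.1, 0.7]
opening: 0.006
grasp_force: 0.0
clock: 14.43
eef_pos: [425.4, -61.0, 271.8]
tcp_rot: [-3.096, 0.233, -3.065]
contact_force: [0.9, 0.7, 1.2]
opening: 0.0
grasp_force: 0.0
[0.9 0.7 1.2]
```

View pics/s7.png

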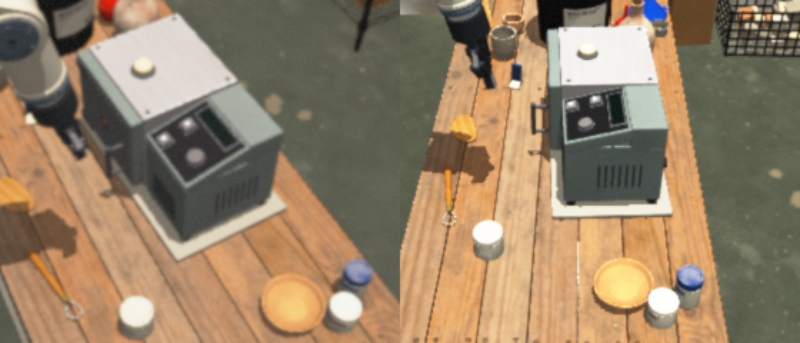

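The door is shut, the plug is home, the keys are up again, nothing round the kiln has moved and the arm is clear.

```bash
python3 -c "
from rig import r, grab_frame, camera_params, sense
print(r.sign_off())"
```

```text
the job is handed in; nothing more can be done
None
```

I pushed the door shut, pressed the plug home, tapped the far square key and then the round start key, in that order; the last images show the bystanders standing as before, and the job was handed in at about 14.5 s (no verdict was returned).

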